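# Lock the indexing head with its pin

## Robot

A 6-joint arm with a two-finger parallel gripper is mounted at the origin on a cart in front of the work surface, level with it; the furniture and walls round the work are solid. World frame = base frame: x ahead of the robot, y to its left, z up, the work surface at z = 0. Lengths are in m, angles in degrees, forces in N, time in s.
With the tool pointing down it reaches from about 0.35 to 0.875 m from the base axis. Payload 4.2 kg.
Tool frame: the origin (TCP) lies between the finger pads; the fingertips stand 22 mm ahead of it and the grasp point (between the pads) lies 3 mm ahead of it (env.finger_overhang is the distance from the TCP to the fingertips, in m); z points along the fingers, y is the line along which they close (so a half turn about z gives the same grasp; the last joint's range is limited). The gripper opens to 87 mm and grips with 3 to 60 N. Pads are 19 mm wide; open, the fingers measure 117 mm over their backs; the gripper's body (75 mm by 190 mm) begins 51 mm behind the grasp point.
Start: joints at [89.072, 22.042, 0.453, 0, -68.411, -14.817], TCP at [0.17, 0.602, 0.245] pointing down, gripper open.
Joint ranges: [-179.83, 179.83], [-69.29, 118.12], [-61.27, 80.66], [-181.25, 117.63], [-171.15, -9.14], [-177.46, 177.46]. Speed limits (degrees/s): [159.86, 159.86, 180, 180, 180, 180].

## Interface

Orientations are given as [roll, pitch, yaw] about the fixed x, y, z axes, in that order (R = Rz(yaw) Ry(pitch) Rx(roll)).
In Python, from workcell import env, vision gives the robot as it stands (env), with the cameras (vision). Calls block until the motion is done:
- env.goto(position, orientation): joint-space move of the TCP to a pose.
- env.move_straight(position, rotation=None, rate=0.15, force_limit=None): straight line of the TCP; rotation=None keeps the orientation; rate is the mean speed in m/s. With force_limit (N) it stops when the force on the tool has changed by that much, and returns True; else False.
- env.set_joints(angles): joint-space move.
- env.gripper_to(opening, grasp_force=None): opening from 0.0 (shut) to 1.0 (fully open); grasp_force is the grip in N (None keeps the last); returns when the fingers have stopped.
- env.dwell(seconds).
- env.inverse_kinematics(position, orientation): joint angles nearest the present ones, or None.
- env.read_state(): the state.
- vision.grab_frame(name): name is "scene" or "top" or "wrist"; returns a dict with "image" (480x640x3 uint8, blue, green, red), "fx", "fy", "cx", "cy" (pixels), "position" and "orientation" of the camera in the world. Camera axes: x right, y up, looking along -z (the intrinsics and any distortion apply to the point x, -y, -z); pixel columns grow to the right and rows downward; lengths in m; the calibration is good to about 2 mm. A picture is of the moment at which its call begins. There is no depth.
A pose or a line that the arm cannot do raises env.Unreachable and nothing moves.
- env.close_job(): hands the job in; it is judged then, once.
The state is a dict: "clock": time; "joint_positions": joint angles; "qvel": joint speeds; "joint_torque": joint torques, N m; "position": TCP position; "tool_rot": TCP orientation; "force": force on the tool from outside, world axes, zero at the start; "wrist_torque": the same for the moment, N m; "opening": opening from 0.0 (shut) to 1.0 (fully open); "finger_force": force on a finger pad.
Only numpy, scipy, OpenCV 4.12 (cv2) and the standard library are available. Lean on these libraries where they do the work, as an engineer would, in place of code of your own. Each camera call takes 0.05 s, during which the arm holds its last target. There are 200 camera calls.

## Task

Stand the red-headed index pin in the steel guide bushing of the green indexing head and let go of it, then turn the black bar knob slowly until the hidden ring comes round and the pin drops into it by itself. Stop turning as soon as it drops, so that the pin is not strained, and finally press the pin gently the rest of the way down until its head sits flush on the bushing; never force it. Leave the multimeter, the tape measure and the blue-labelled glue bottle alone.

Things in the scene. Friction and masses are not known exactly. Their poses are not given: they have to be found in the camera images.
- index_head: Indexing head bolted to the bench (fixed): dark square foot 150 x 150 x 10 mm, round green housing 148 mm in diameter, its top 38 mm above the bench. Origin at bench height on the knob's axis, z up. At local (-56, 0) mm stands a steel guide bushing 28 mm in diameter, from 38 to 60 mm high, with a vertical bore of 14 mm. The ring under it is hidden.
- guide_mouth (a point): Centre of the bore's mouth, on the top face of the guide bushing, 60 mm above the bench. The pin's head rests on this face when home.
- ring_top (a point): Point on the bore's axis, 36 mm above the bench, level with the top of the hidden ring (10 mm thick), which turns with the knob. A pin stood in the bore rests on it until one of the ring's four notches (16 mm wide, 90 degrees apart, 56 mm from the axis) comes under the pin; it then falls in and locks the ring. A ring load of 1 N on the pin is 0.056 N m at the knob.
- shoe_top (a point): Point on the bore's axis 18 mm above the bench: top of a hidden friction shoe, on which the tip of the dropped pin stops (head then 8 mm above the bushing). The shoe gives way for the last 8 mm under about 6 N and stays where it is pushed. This point is fixed and does not move with the shoe.
- knob: Black bar knob: bar 46 mm long (local x), 16 mm wide (local y), sides from 77 to 114 mm above the bench. Origin on its axis at bench height, z up. Turns about z either way, friction 0.06 N m. Its angle does not tell where the ring's notches are (clamped differently each time); at the start none is within 14 degrees of the bushing, and one gets there within 76 degrees of turning either way.
- pin: Index pin, 80 g: steel shank 12 mm in diameter, 50 mm long with a tapered tip, and a red round head 24 mm in diameter and 14 mm high. Origin at the centre of the tip's end face, z along the pin towards the head (up at the start). Head underside at 50 mm, top at 64 mm.
- pin_rest: Fixed aluminium block 60 x 60 x 34 mm with a blind hole of 14 mm, 26 mm deep, at its centre, in which the pin stands at the start (tip 8 mm, head 58 to 72 mm above the bench). Origin at the centre of its underside.
- multimeter: Orange and black multimeter lying flat, 149 x 75 x 41 mm, origin at the centre of its underside. Bystander.
- tape_measure: Black tape measure standing on its base, 37 x 74 x 64 mm, origin at the centre of its underside. Bystander.
- glue_bottle: White glue bottle with a nozzle and a blue label, 39 x 39 x 125 mm, origin at the centre of its underside. Bystander.

How it is judged:
By the outcome, as a careful person would: the job done as asked, in the order asked, and still so for the second after the job is handed in, with the robot touching nothing.
It also fails if it takes over 72 s, if anything falls off the work surface, if the arm or the gripper's body presses on something with over 40 N, if the wrist force passes 120 N, or if a joint passes its speed limit or range.

## Working session

There is one attempt and no reset: what is moved stays moved. The work goes in short steps, each a Python script; the robot and the scene stay as the last script left them, time stands still between calls to the robot, and variables do not carry over. Pictures are saved under pics/ and viewed, at most 10 in all, crops included, and the job is handed in when it is done.

```bash
ls; mkdir -p pics
python3 - <<'E'
from workcell import env, vision
import cv2
for n in("top","scene"):
    f=vision.grab_frame(n); cv2.imwrite(f"pics/{n}0.png",f["image"]); print(n,{k:v for k,v in f.items() if k!="image"})
s=env.read_state();print(s)
E
```

```text
pics
workcell.py
top {'fx': 505.8940417105509, 'fy': 505.8940417105509, 'cx': 325.79793718370115, 'cy': 245.31081200086712, 'position': array([0.33818175, 0.03087948, 1.31455886]), 'orientation': array([  9.91786003,  -0.62640391, -89.11745115])}
scene {'fx': 464.8114559026875, 'fy': 464.8114559026875, 'cx': 314.9839338606206, 'cy': 235.92471407996482, 'position': array([ 0.14570425, -0.45287209,  0.82699206]), 'orientation': array([ 39.9987323 ,   1.13062726, -41.4443839 ])}
{'clock': 0.1, 'joint_positions': array([ 8.90715193e+01,  2.20867500e+01,  3.87293272e-01, -2.30866158e-02,
       -6.84128970e+01, -1.48173829e+01]), 'qvel': array([0.06609577, 0.01058836, 0.25210809, 0.11563478, 0.01690112,
       0.0830267 ]), 'joint_torque': array([ 7.96219479e-05, -3.91688275e+01,  1.87934840e+01,  4.23187941e+00,
        1.34295342e-02, -7.35493313e-05]), 'position': array([0.16945558, 0.60106903, 0.24356843]), 'tool_rot': array([ 1.79885895e+02, -7.99632377e-03, -1.57543707e+01]), 'force': array([-0.49588119, -0.50257773,  0.22935375]), 'wrist_torque': array([-0.02498819, -0.01734774,  0.02250839]), 'finger_force': 0.0, 'opening': 0.998334178487625}
```

View pics/top0.png

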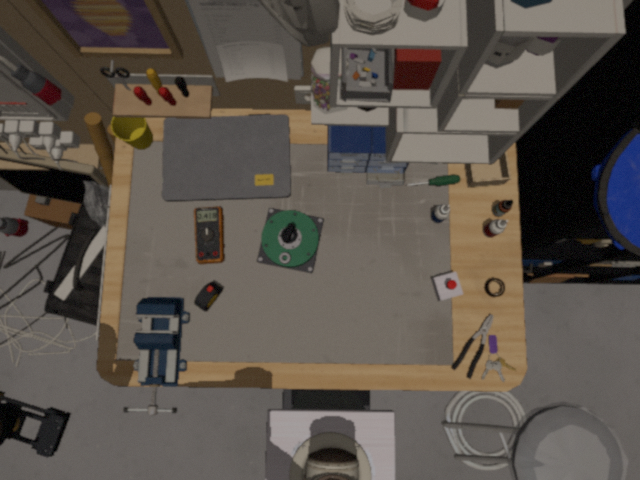

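View pics/scene0.png

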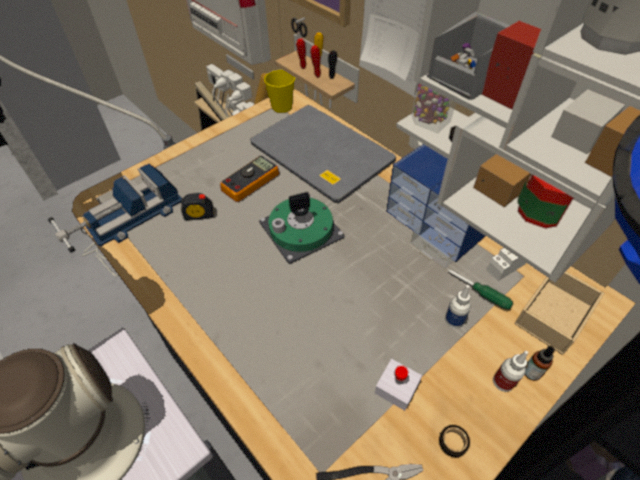

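The top view shows the green head at about (290,240), its bushing at (284,258), the knob at (290,233) and the red pin at (451,285) on its rest. The scene view shows the pin at (401,373), the bushing at (278,224) and the knob at (299,202). The multimeter and tape measure are to the left of the head, the glue bottle to its right. I'll get rough positions by rays from these two views, then go over each with the wrist camera.

```bash
cat > h.py <<'E'
import numpy as np, cv2
from scipy.spatial.transform import Rotation as Ro
from workcell import env, vision
def ray(f,u,v):
    d=np.array([(u-f["cx"])/f["fx"],-(v-f["cy"])/f["fy"],-1.])
    d=Ro.from_euler("xyz",f["orientation"],degrees=True).apply(d)
    return np.array(f["position"]),d/np.linalg.norm(d)
def plane(f,uv,z):
    p,d=ray(f,*uv); return p+d*(z-p[2])/d[2]
def tri(*fu):
    A=np.zeros((3,3));b=np.zeros(3);L=[]
    for f,uv in fu:
        p,d=ray(f,*uv);P=np.eye(3)-np.outer(d,d);A+=P;b+=P@p;L.append((p,P))
    x=np.linalg.solve(A,b); return x,max(np.linalg.norm(P@(x-p)) for p,P in L)
def proj(f,x):
    c=Ro.from_euler("xyz",f["orientation"],degrees=True).inv().apply(np.array(x)-f["position"])
    return np.array([f["cx"]-f["fx"]*c[0]/c[2], f["cy"]+f["fy"]*c[1]/c[2]])
def mask(img,kind):
    h=cv2.cvtColor(img,cv2.COLOR_BGR2HSV);H,S,V=cv2.split(h)
    if kind=="red": m=((H<8)|(H>172))&(S>150)&(V>70)
    if kind=="green": m=(H>60)&(H<90)&(S>100)&(V>40)
    return m.astype(np.uint8)*255
def blob(m,near=None,rad=1e9,amin=15):
    n,l,st,c=cv2.connectedComponentsWithStats(m)
    o=[(st[i,4],c[i],i) for i in range(1,n) if st[i,4]>=amin and (near is None or np.hypot(*(c[i]-near))<rad)]
    if not o: return None
    a,c,i=max(o,key=lambda t:t[0]); return a,c,(l==i).astype(np.uint8)*255
def snap(n,name=None):
    f=vision.grab_frame(n)
    if name: cv2.imwrite(f"pics/{name}.png",f["image"])
    return f
E
python3 - <<'E'
from h import *
np.set_printoptions(precision=4,suppress=True)
t=snap("top");s=snap("scene")
rt=blob(mask(t["image"],"red"),(451,285),20);rs=blob(mask(s["image"],"red"),(401,373),25)
print("pin",rt[:2],rs[:2],tri((t,rt[1]),(s,rs[1])),plane(t,rt[1],.07))
gt=blob(mask(t["image"],"green"),(290,240),30);print("green",gt[:2],plane(t,gt[1],.038))
print("bush",tri((t,(284,258)),(s,(278,224))),plane(t,(284,258),.06))
print("knob",tri((t,(290,233)),(s,(299,202))),plane(t,(290,233),.1))
print("glue",tri((t,(445,208)),(s,(465,292))))
w=snap("wrist");st=env.read_state();R=Ro.from_euler("xyz",st["tool_rot"],degrees=True)
print("cam in tool",R.inv().apply(w["position"]-st["position"]),(R.inv()*Ro.from_euler("xyz",w["orientation"],degrees=True)).as_euler("xyz",True),w["fx"])
E
```

```text
pin (np.int32(57), array([450.9298, 284.3509])) (np.int32(153), array([400.9739, 372.9412])) (array([ 0.4641, -0.2916,  0.0642]), np.float64(0.0001479519099895689)) [ 0.4634 -0.2901  0.07  ]
green (np.int32(1624), array([290.3818, 237.2438])) [0.581  0.1116 0.038 ]
bush (array([0.525 , 0.1249, 0.0544]), np.float64(0.0006074884428379646)) [0.5237 0.1247 0.06  ]
knob (array([0.5786, 0.1096, 0.0994]), np.float64(0.0014515572213221572)) [0.5798 0.1089 0.1   ]
glue (array([ 0.6501, -0.2731,  0.103 ]), np.float64(0.0015423404638851502))
cam in tool [ 0.0756 -0.0004 -0.1403] [164.132    0.0137  89.9745] 416.3500408996921
```

Run:
```python
from h import *
import pickle
np.set_printoptions(precision=4,suppress=True)
F={}
def go(p,yaw,n):
    env.goto(p,[180,0,yaw]);env.dwell(.15);F[n]=snap("wrist",n);print(n,env.read_state()["clock"],env.read_state()["position"])
go([.56,.16,.26],-15,"hA");go([.56,.06,.26],-15,"hB")
go([.44,-.24,.22],-15,"pA");go([.44,-.32,.22],-15,"pB")
pickle.dump(F,open("F.pkl","wb"))
cv2.imwrite("pics/m1.png",cv2.resize(np.vstack([np.hstack([F["hA"]["image"],F["hB"]["image"]]),np.hstack([F["pA"]["image"],F["pB"]["image"]])]),(800,600),interpolation=cv2.INTER_AREA))
print(env.read_state()["joint_positions"])
```

```text
hA 2.5667 [0.5598 0.1607 0.2599]
hB 3.25 [0.5601 0.0609 0.26  ]
pA 4.6833 [ 0.4408 -0.2393  0.2201]
pB 5.3 [ 0.4402 -0.3191  0.2202]
[-18.8525  15.2702 -13.1759  -0.0072 -61.5465  93.9392]
```

View pics/m1.png

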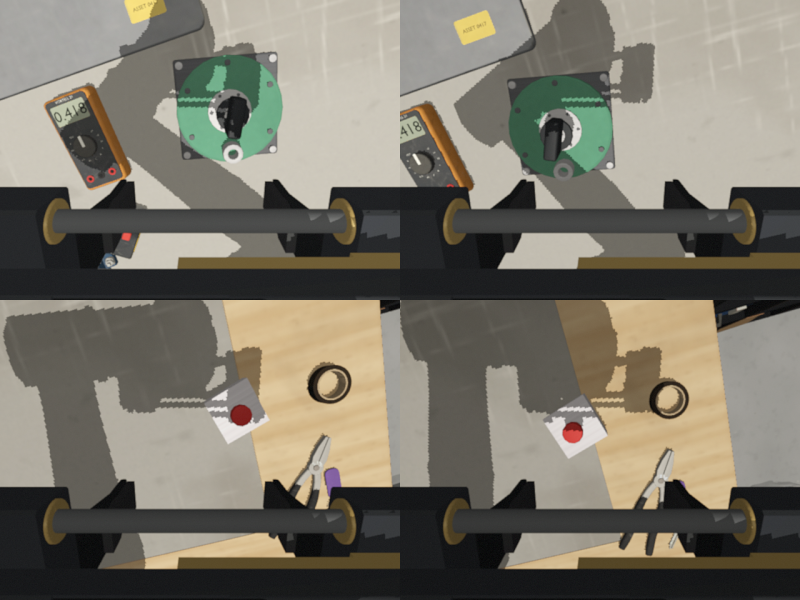

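The top tiles show the head with the bushing at (233,153) in hA and (563,172) in hB, and the bar knob just above it, partly in shadow. The bottom tiles show the pin at (241,414) and (573,433), standing in its rest. Next I'll triangulate the pin and enlarge the head.

Run:
```python
from h import *
import pickle
np.set_printoptions(precision=4,suppress=True)
F=pickle.load(open("F.pkl","rb"))
b=[blob(mask(F[n]["image"],"red"),c,40) for n,c in(("pA",(386,182)),("pB",(276,213)))]
for x in b: print(x[0],x[1],cv2.minEnclosingCircle(cv2.findNonZero(x[2])))
print("pin head",tri((F["pA"],b[0][1]),(F["pB"],b[1][1])))
A=F["hA"]["image"][70:280,270:470];B=F["hB"]["image"][100:310,160:360]
c=cv2.resize(np.hstack([A,B]),None,fx=2,fy=2,interpolation=cv2.INTER_CUBIC)
c=np.clip(255*(c/255.)**.5,0,255).astype(np.uint8)
cv2.imwrite("pics/c1.png",c)
```

```text
834 [385.3645 183.8525] ((385.4866638183594, 183.77999877929688), 16.531841278076172)
792 [276.1414 211.6654] ((276.0, 211.5), 16.286596298217773)
pin head (array([ 0.4647, -0.2935,  0.0666]), np.float64(7.785409074888866e-05))
```

View pics/c1.png

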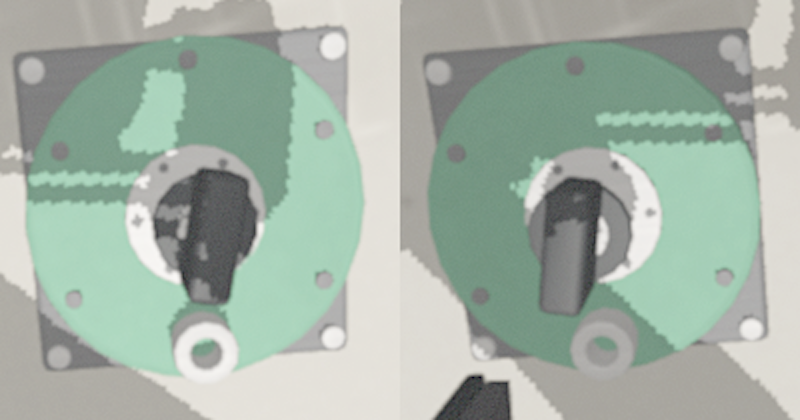

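The enlargement shows the bushing's top ring at about (206,351) in A and (602,348) in B. The bar's lower-end corners are near (190,302) and (228,302) in A and (540,310) and (578,315) in B. I'll triangulate these, and take the knob axis from the silver flange and housing as well.

Run:
```python
from h import *
import pickle
np.set_printoptions(precision=4,suppress=True)
F=pickle.load(open("F.pkl","rb"));A,B=F["hA"],F["hB"]
a=lambda x,y:(270+x/2,70+y/2)
b=lambda x,y:(160+(x-400)/2,100+y/2)
def hough(f,c):
    g=cv2.cvtColor(f["image"],cv2.COLOR_BGR2GRAY);x0,y0=int(c[0])-30,int(c[1])-30
    p=cv2.resize(g[y0:y0+60,x0:x0+60],None,fx=4,fy=4,interpolation=cv2.INTER_CUBIC);p=cv2.normalize(p,None,0,255,cv2.NORM_MINMAX)
    r=[]
    for lo,hi in((56,76),(26,42)):
        h=cv2.HoughCircles(p,cv2.HOUGH_GRADIENT_ALT,1.5,10,param1=100,param2=.6,minRadius=lo,maxRadius=hi)
        r.append(None if h is None else [(x0+(q[0]-1.5)/4,y0+(q[1]-1.5)/4,q[2]/4) for q in h[0][:3]])
    return r
print("A",hough(A,a(206,351)));print("B",hough(B,b(602,348)))
print("bush",tri((A,a(206,351)),(B,b(602,348))))
k=[tri((A,a(*p)),(B,b(*q)))for p,q in(((190,302),(540,310)),((228,302),(578,315)),((203,170),(560,180)),((248,180),(602,187)))]
for x in k: print("corner",x)
for n,f,c in(("A",A,(365,200)),("B",B,(257,205))):
    g=blob(cv2.morphologyEx(mask(f["image"],"green"),cv2.MORPH_CLOSE,np.ones((5,5))),c,60)
    e=cv2.fitEllipse(cv2.convexHull(cv2.findNonZero(g[2])));print(n,e,plane(f,e[0],.038))
```

```text
A [[(np.float32(371.875), np.float32(245.75), np.float32(15.280396))], [(np.float32(373.375), np.float32(246.5), np.float32(7.954049))]]
B [None, [(np.float32(261.0), np.float32(274.75), np.float32(7.959264))]]
bush (array([0.5271, 0.1222, 0.0585]), np.float64(0.00011606705164316145))
corner (array([0.5633, 0.1268, 0.1129]), np.float64(0.00045492162099177363))
corner (array([0.5591, 0.1139, 0.1136]), np.float64(0.00046126516291648443))
corner (array([0.6045, 0.11  , 0.0919]), np.float64(0.00031226235165152046))
corner (array([0.5977, 0.0953, 0.0942]), np.float64(0.0008914610219647668))
A ((404.4841003417969, 156.6226806640625), (18.34312629699707, 23.616409301757812), 159.08961486816406) [0.5906 0.0775 0.038 ]
B ((253.2379608154297, 200.2001953125), (155.97755432128906, 161.12721252441406), 6.367295265197754) [0.5883 0.1134 0.038 ]
```

Bushing measured at z≈0.0585 (text 0.060) and 55.5 mm from the knob axis (text 56). Bar top is at 0.113, bar angle about −20°. All consistent, so I'll pick the pin.

Run:
```python
from h import *
np.set_printoptions(precision=4,suppress=True)
P=[.4647,-.2935]
env.gripper_to(.55)
env.goto([*P,.13],[180,0,-15])
print(env.move_straight([*P,.068],rate=.08,force_limit=8),env.read_state()["position"])
env.gripper_to(0,25)
s=env.read_state();print(s["position"],s["opening"],s["finger_force"],s["force"])
env.move_straight([*P,.16],rate=.08)
s=env.read_state();print(s["clock"],s["position"],s["opening"],s["finger_force"],s["force"])
# close look at bushing, same yaw
import pickle;F={}
for n,p in(("bA",[.50,.145,.20]),("bB",[.50,.095,.20])):
    env.goto(p,[180,0,-15]);env.dwell(.2);F[n]=snap("wrist",n);print(env.read_state()["position"],env.read_state()["clock"])
F["sc"]=snap("scene");pickle.dump(F,open("F2.pkl","wb"))
sc=F["sc"]["image"]
x,y=[int(v) for v in proj(F["sc"],[.5,.1,.16])]
crop=cv2.resize(sc[max(y-100,0):y+100,max(x-133,0):x+133],(400,300))
cv2.imwrite("pics/m2.png",np.vstack([np.hstack([cv2.resize(F[n]["image"],(400,300),interpolation=cv2.INTER_AREA) for n in("bA","bB")]),np.hstack([crop,crop*0])]))
```

```text
False [ 0.4651 -0.2937  0.0685]
[ 0.4649 -0.2935  0.0682] 0.26499227503196526 24.994239835068583 [-0.002   0.6286  0.8115]
9.5 [ 0.4643 -0.2933  0.1593] 0.26356954128243776 24.99799191020429 [ 0.2991 -0.8078 -0.1004]
[0.5002 0.1443 0.1999] 11.375
[0.5002 0.0956 0.2   ] 11.9417
```

View pics/m2.png

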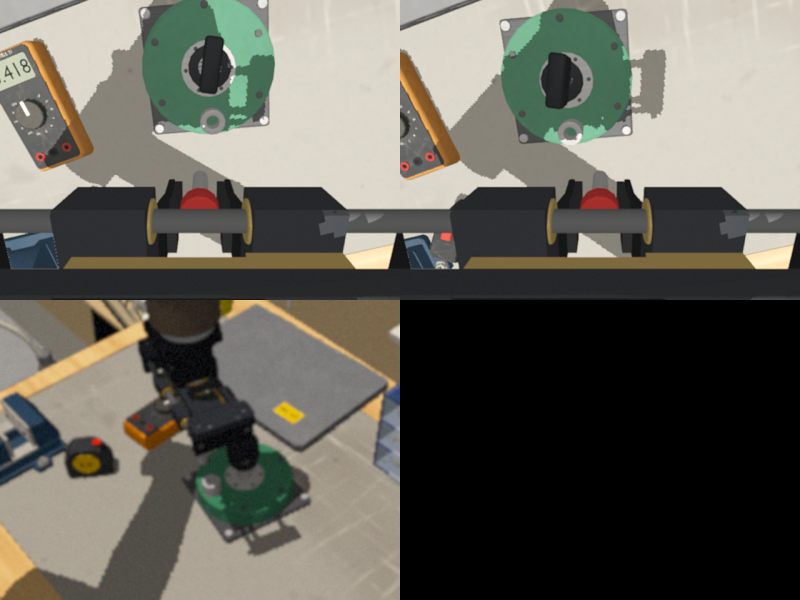

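The wrist views show the pin held upright between the fingers, its head at (199,200) and tip end at about (200,173) in the tile. The bore is at (212,121) in bA and (170,132) in bB. The scene view shows the arm just above the head with nothing disturbed. Next I'll refine the bore and knob axis, and check where the tip is relative to the tool.

Run:
```python
from h import *
import pickle
np.set_printoptions(precision=4,suppress=True)
F=pickle.load(open("F2.pkl","rb"));A,B=F["bA"],F["bB"]
def bore(f,c):
    g=cv2.cvtColor(f["image"],cv2.COLOR_BGR2GRAY);x0,y0=int(c[0])-32,int(c[1])-32
    p=cv2.resize(g[y0:y0+64,x0:x0+64],None,fx=4,fy=4,interpolation=cv2.INTER_CUBIC);p=cv2.normalize(p,None,0,255,cv2.NORM_MINMAX)
    for lo,hi in((30,46),(66,92)):
        h=cv2.HoughCircles(p,cv2.HOUGH_GRADIENT_ALT,1.5,10,param1=80,param2=.5,minRadius=lo,maxRadius=hi)
        print(None if h is None else [(x0+(q[0]-1.5)/4,y0+(q[1]-1.5)/4,q[2]/4) for q in h[0][:3]])
print("A");bore(A,(339,194));print("B");bore(B,(272,211))
for n,f in(("A",A),("B",B)):
    g=mask(f["image"],"green");g[300:]=0
    e=cv2.fitEllipse(cv2.convexHull(cv2.findNonZero(blob(cv2.morphologyEx(g,cv2.MORPH_CLOSE,np.ones((9,9))))[2])))
    print(n,e,plane(f,e[0],.038))
T=np.array([.5002,.0956,.2]);print("pred tip",proj(B,T-[0,0,.0598]),"head mid",proj(B,T-[0,0,.003]))
def up(f,x,y,w,h,s):
    c=cv2.resize(f["image"][y:y+h,x:x+w],None,fx=s,fy=s,interpolation=cv2.INTER_CUBIC);return np.clip(255*(c/255.)**.6,0,255).astype(np.uint8)
cv2.imwrite("pics/c2.png",np.hstack([up(A,210,0,235,240,1.7),up(B,150,0,235,240,1.7)]))
cv2.imwrite("pics/c3.png",np.hstack([up(B,250,250,140,100,4),up(B,240,180,60,100,4)]))
```

```text
A
[(np.float32(340.75), np.float32(194.625), np.float32(10.232928))]
[(np.float32(338.875), np.float32(194.25), np.float32(21.197603)), (np.float32(338.875), np.float32(194.25), np.float32(18.491491))]
B
None
[(np.float32(273.375), np.float32(211.625), np.float32(21.102743))]
A ((432.17572021484375, 111.46332550048828), (9.533086776733398, 47.63923645019531), 4.941521644592285) [0.5628 0.0466 0.038 ]
B ((274.0213928222656, 210.56434631347656), (9.320619583129883, 12.285823822021484), 109.22361755371094) [0.5246 0.1238 0.038 ]
pred tip [319.6306 280.4315] head mid [319.8292 333.2759]
```

View pics/c2.png

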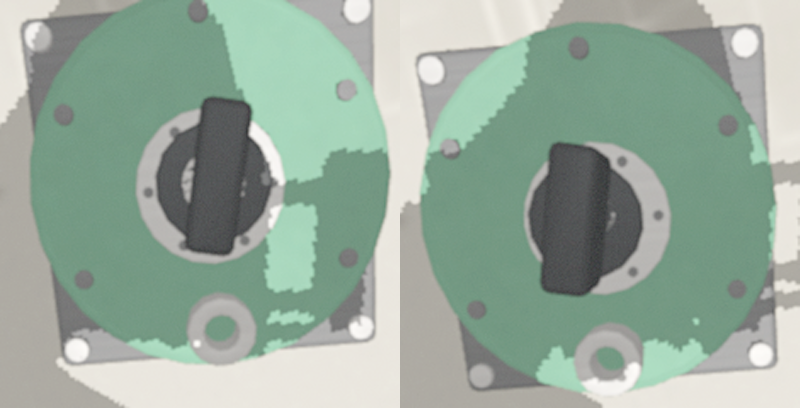

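View pics/c3.png

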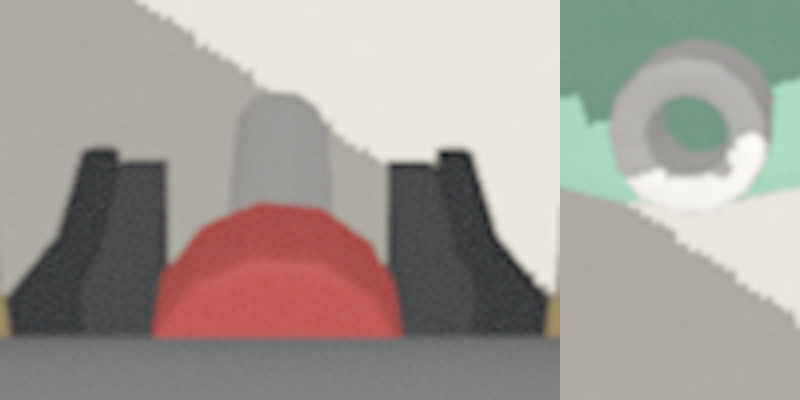

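In c2 the bushing's top face is at about (222,331) left and (608,360) right, and the bar's top-face corners in the left picture are (205,98), (252,103), (233,253) and (187,249). In c3 the pin hangs straight, shank centred near x=280. Now casting these.

Run:
```python
from h import *
import pickle
np.set_printoptions(precision=4,suppress=True)
F=pickle.load(open("F2.pkl","rb"));A,B=F["bA"],F["bB"]
F1=pickle.load(open("F.pkl","rb"))
ua,ub=(340.4,195),(272.4,212.3)
print("bush",tri((A,ua),(B,ub)),plane(A,ua,.06),plane(B,ub,.06), plane(F1["hA"],(373.2,246),.06),plane(F1["hB"],(261,274.4),.06))
c=np.array([plane(A,(210+x/1.7,y/1.7),.114) for x,y in((205,98),(252,103),(233,253),(187,249))])
m=c.mean(0);d=(c[0]+c[1]-c[2]-c[3])/2;w=(c[0]+c[3]-c[1]-c[2])/2
print("knob",m,np.hypot(*d[:2]),np.hypot(*w[:2]),np.degrees(np.arctan2(d[1],d[0])),np.degrees(np.arctan2(-w[0],w[1])))
# housing circle extents, mid rows: flange circle top at ring (c2 A: x136..285,y107..264)
print("flangeA",plane(A,(210+210.5/1.7,185.5/1.7),.045),"B",plane(B,(150+197.5/1.7,217/1.7),.045))
b=plane(A,ua,.06)
# foot screws (z~.01) diagonals
q=[plane(B,(150+(x-400)/1.7,y/1.7),.012) for x,y in((431,70),(745,42),(761,355),(481,376))]
print("screws",np.mean(q,0),[np.hypot(*(q[i]-q[i-1])[:2]) for i in range(4)],np.degrees(np.arctan2(*(q[0]-q[3])[1::-1])),np.degrees(np.arctan2(*(q[1]-q[2])[1::-1])))
```

```text
bush (array([0.5263, 0.1224, 0.0562]), np.float64(0.000296341356855434)) [0.5267 0.1224 0.06  ] [0.5273 0.1218 0.06  ] [0.527  0.1222 0.06  ] [0.5273 0.122  0.06  ]
knob [0.5813 0.1122 0.114 ] 0.04355040212924532 0.014172556337770417 -21.703832875864126 -20.268623924381366
flangeA [0.5818 0.1122 0.045 ] B [0.5822 0.1114 0.045 ]
screws [0.5813 0.1125 0.012 ] [np.float64(0.13298829131853596), np.float64(0.1331869523219364), np.float64(0.13356423942741583), np.float64(0.13301355799955203)] -10.354526180673492 -10.42932968604168
```

Run:
```python
from h import *
np.set_printoptions(precision=4,suppress=True)
P=[.5268,.1223]
env.goto([*P,.15],[180,0,-15]);env.dwell(.2)
s=env.read_state();print(s["position"],s["force"])
P=np.array(P)+(np.array(P)-s["position"][:2])*1.0
r=env.move_straight([*P,.098],rate=.04,force_limit=4)
s=env.read_state();print(r,s["clock"],s["position"],s["force"],"tip",s["position"][2]-.0602)
```

```text
[0.5271 0.1224 0.1513] [ 0.2175  0.0624 -0.05  ]
False 14.0 [0.5267 0.1223 0.0983] [ 0.2535  0.2219 -0.4778] tip 0.03808569927198469
```

Run:
```python
from h import *
np.set_printoptions(precision=4,suppress=True)
env.gripper_to(.42);s=env.read_state();p=s["position"];print(s["opening"],s["force"])
env.move_straight([p[0],p[1],.17],rate=.12)
K=[.5815,.1122]
env.goto([*K,.17],[180,0,158.5]);env.dwell(.2)
s=env.read_state();print(s["clock"],s["position"],s["tool_rot"],s["joint_positions"])
sc=snap("scene");w=snap("wrist")
rs=blob(mask(sc["image"],"red"),proj(sc,[.5268,.1223,.093]),25);rw=blob(mask(w["image"],"red"))
print(rs and rs[:2],[proj(sc,[.5268,.1223,z]) for z in(.093,.075)],rw and rw[:2])
if rw: print([plane(w,rw[1],z) for z in(.093,.075)])
if rs and rw: print(tri((sc,rs[1]),(w,rw[1])))
cv2.imwrite("pics/m3.png",np.hstack([cv2.resize(w["image"],(400,300)),cv2.resize(sc["image"][125:275,200:400],(400,300))]))
```

```text
0.4177034677769667 [ 0.1851 -0.3818 -0.2598]
18.225 [0.5815 0.1122 0.17  ] [-179.9999   -0.0001  158.5075] [  26.5786   22.4316  -10.3364   -0.      -57.2322 -138.0711]
(np.int32(108), array([276.1296, 211.4352])) [array([277.659 , 212.4648]), array([278.3276, 218.0716])] (np.int32(1667), array([296.8188, 166.3737]))
[array([0.5266, 0.1222, 0.093 ]), array([0.5278, 0.1207, 0.075 ])]
(array([0.5252, 0.1231, 0.0972]), np.float64(0.0012651432017232649))
```

View pics/m3.png

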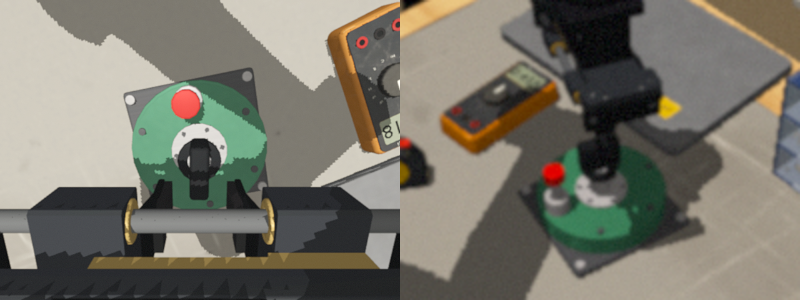

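The wrist view (left) shows the pin head at (185,104) in the tile. The scene view (right) shows it standing about 33 mm proud of the bushing, which means it rests on the ring. The fingers are centred over the bar. I'll grip the knob and try a few small turns.

```bash
cat > turn.py <<'E'
from h import *
import sys
def look():
    f=snap("scene");b=blob(mask(f["image"],"red"),(276,214),18,8);w=blob(mask(snap("wrist")["image"],"red"),amin=100)
    s=env.read_state();return (b[1][1] if b else None),(w[0] if w else None),s["wrist_torque"][2],s["clock"],s["joint_positions"][5],s["force"]
def turn(n,step,tmax,row0=211.4):
    q=env.read_state()["joint_positions"].copy()
    if True:
        t0=None
    for i in range(n):
        q[5]+=step;env.set_joints(q);env.dwell(.05)
        r,a,tz,t,j,fo=look();print(f"{i} row {r} area {a} tz {tz:.3f} t {t:.2f} j6 {j:.2f} f {np.round(fo,1)}")
        if (r and r>row0+2) or t>tmax: break
        if abs(tz)>.2: print("torque");break
E
python3 - <<'E'
from turn import *
K=[.5815,.1122]
env.move_straight([*K,.103],rate=.1,force_limit=8)
s=env.read_state();print(s["position"],s["clock"])
env.gripper_to(0,20);s=env.read_state();print(s["opening"]*87,s["force"],s["wrist_torque"],s["tool_rot"],s["clock"]);print(look())
turn(5,1.5,50)
E
```

```text
[0.58203515 0.1123727  0.10356039] 19.1417
15.965647060660638 [-0.53722443 -1.0741568   1.98135833] [-0.33287649  0.06307217  0.02452185] [-1.79988420e+02  1.66132444e-02  1.58512925e+02] 19.65
(np.float64(211.4952380952381), np.int32(3351), np.float64(0.043570324190249136), 19.75, np.float64(-138.07058155802648), array([ 0.12663583, -0.89556853,  3.35426832]))
0 row 211.6095238095238 area 3386 tz 0.042 t 20.15 j6 -136.59 f [ 0.4 -0.6  1.3]
1 row 211.66346153846155 area 3389 tz 0.083 t 20.55 j6 -135.09 f [-0.6 -1.4  1.8]
2 row 211.71153846153845 area 3411 tz 0.017 t 20.95 j6 -133.59 f [-0.6 -1.4  2.1]
3 row 211.68571428571428 area 3436 tz 0.026 t 21.35 j6 -132.09 f [-0.1  0.1  1.9]
4 row 211.68571428571428 area 3437 tz 0.073 t 21.75 j6 -130.59 f [-1.6  0.7  2.2]
```

Run:
```python
from turn import *
turn(52,1.5,48)
```

```text
0 row 211.72641509433961 area 3459 tz 0.039 t 22.15 j6 -129.11 f [-1.2  0.7  1.5]
1 row 211.75238095238095 area 3451 tz -0.010 t 22.55 j6 -127.61 f [-0.5  0.6  0.7]
2 row 211.77570093457945 area 3454 tz 0.031 t 22.95 j6 -126.11 f [0.4 0.2 1.7]
3 row 211.66346153846155 area 3465 tz 0.032 t 23.35 j6 -124.61 f [-0.8  1.3  0.2]
4 row 211.74528301886792 area 3477 tz 0.023 t 23.75 j6 -123.11 f [-1.   1.   0.8]
5 row 211.8148148148148 area 3482 tz 0.031 t 24.15 j6 -121.61 f [-0.7  1.6  1.2]
6 row 211.68571428571428 area 3491 tz 0.022 t 24.55 j6 -120.11 f [-0.7  1.9  0.4]
7 row 211.71153846153845 area 3494 tz 0.069 t 24.95 j6 -118.61 f [-0.5  2.8  2. ]
8 row 211.71153846153845 area 3499 tz 0.037 t 25.35 j6 -117.11 f [-0.8  3.3  1.6]
9 row 211.73584905660377 area 3500 tz 0.003 t 25.75 j6 -115.61 f [-1.9  4.1  0.9]
10 row 211.72641509433961 area 3506 tz 0.118 t 26.15 j6 -114.11 f [-1.8  5.2  1. ]
11 row 211.72641509433961 area 3517 tz 0.071 t 26.55 j6 -112.60 f [-1.7  5.2  1.2]
12 row 211.68571428571428 area 3527 tz 0.002 t 26.95 j6 -111.10 f [-0.9  5.1  1.2]
13 row 211.66037735849056 area 352
[... 992 characters left out ...]
 0.059 t 32.15 j6 -91.60 f [-2.   5.5  0.8]
26 row 211.61061946902655 area 3616 tz 0.061 t 32.55 j6 -90.10 f [-1.5  6.5  0.8]
27 row 211.49122807017545 area 3629 tz 0.076 t 32.95 j6 -88.60 f [-1.2  5.9  1.5]
28 row 210.32407407407408 area 3685 tz 0.099 t 33.35 j6 -87.10 f [-2.2  5.3  1.2]
29 row 210.42727272727274 area 3680 tz 0.084 t 33.75 j6 -85.59 f [-2.4  6.5  0.2]
30 row 210.42727272727274 area 3666 tz 0.068 t 34.15 j6 -84.09 f [-2.2  6.4  1.4]
31 row 210.57657657657657 area 3656 tz 0.014 t 34.55 j6 -82.59 f [-2.5  7.2  0.5]
32 row 210.71818181818182 area 3632 tz 0.051 t 34.95 j6 -81.10 f [-1.9  6.6  1.2]
33 row 217.25925925925927 area 2784 tz -0.023 t 35.35 j6 -79.60 f [-1.6  6.   0.9]
```

The pin dropped at 35.35 s: the scene row went from 211 to 217.3, which is about 18 mm, with no torque at the knob. I'll release the knob, back off and look.

Run:
```python
from h import *
np.set_printoptions(precision=4,suppress=True)
env.gripper_to(.42);p=env.read_state()["position"]
env.move_straight([p[0],p[1],.17],rate=.12)
env.gripper_to(0,10)
import pickle;F={}
for n,q in(("qA",[.50,.145,.20]),("qB",[.50,.095,.20])):
    env.goto(q,[180,0,-15]);env.dwell(.15);F[n]=snap("wrist",n)
b=[blob(mask(F[n]["image"],"red"),c,50) for n,c in(("qA",(340,190)),("qB",(272,208)))]
print([x and x[:2] for x in b],tri((F["qA"],b[0][1]),(F["qB"],b[1][1])),plane(F["qA"],b[0][1],.075))
s=env.read_state();print(s["clock"],s["position"],s["opening"])
sc=snap("scene")
cv2.imwrite("pics/m4.png",np.hstack([cv2.resize(F["qA"]["image"],(400,300)),cv2.resize(sc["image"][125:275,200:400],(400,300))]))
```

```text
[(np.int32(1019), array([343.2502, 198.6732])), (np.int32(1008), array([269.2272, 218.498 ]))] (array([0.5266, 0.1222, 0.0764]), np.float64(2.210396486793734e-05)) [0.5263 0.1222 0.075 ]
40.175 [0.5002 0.0956 0.2001] 0.006865749347268818
```

View pics/m4.png

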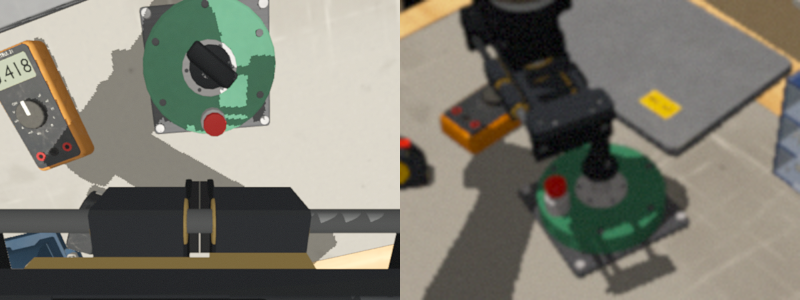

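The pin is dropped: head centre at z=0.0764 (0.075 expected), centred at (0.5266,0.1222). The left view shows the red head at (214,124), and the knob turned clear of it. Now a gentle press with closed fingers.

Run:
```python
from h import *
np.set_printoptions(precision=4,suppress=True)
P=[.5267,.1222]
env.goto([*P,.125],[180,0,-15]);env.dwell(.2)
def st(t):
    s=env.read_state();print(t,round(s["clock"],2),s["position"],s["force"]);return s
st("above")
r=env.move_straight([*P,.106],rate=.04,force_limit=4);print(r);st("near")
z=.106
while z>.0955:
    z-=.0015
    r=env.move_straight([*P,z],rate=.012,force_limit=11);s=st((round(z,4),r))
    if r or s["clock"]>60: break
```

```text
above 40.86 [0.5273 0.1224 0.1271] [ 0.8415  0.5259 -0.5342]
False
near 41.48 [0.5268 0.1222 0.1058] [0.0004 0.509  0.1077]
(0.1045, False) 41.76 [0.5267 0.1222 0.1045] [-0.6907  0.0066 -0.0975]
(0.103, False) 42.03 [0.527  0.1223 0.1033] [-0.6295  0.2715  2.1228]
(0.1015, False) 42.31 [0.5271 0.1224 0.102 ] [-0.1786 -0.3384  5.2644]
(0.1, False) 42.58 [0.527  0.1223 0.1003] [-0.0602  0.1781  3.7214]
(0.0985, False) 42.86 [0.5269 0.1223 0.0986] [ 0.6816 -0.2636  3.4562]
(0.097, False) 43.13 [0.5268 0.1222 0.097 ] [0.4378 0.1344 4.7389]
(0.0955, True) 43.34 [0.5271 0.1223 0.0965] [-0.1242  0.2253  3.7124]
```

Run:
```python
from h import *
np.set_printoptions(precision=4,suppress=True)
P=[.5267,.1222]
def st(t):
    s=env.read_state();print(t,round(s["clock"],2),s["position"],s["force"]);return s
for z in(.0962,.0956,.0950,.0944,.0938):
    r=env.move_straight([*P,z],rate=.008,force_limit=10);s=st((z,r))
    env.dwell(.1);s=st("settled")
    if r or s["force"][2]>11: break
```

```text
(0.0962, False) 43.66 [0.527  0.1223 0.0965] [-0.2716 -0.5467  5.1522]
settled 43.76 [0.527  0.1223 0.0964] [-0.4368  0.347   5.2853]
(0.0956, False) 44.01 [0.527  0.1223 0.0964] [-1.0778  0.7109  8.9853]
settled 44.11 [0.527  0.1223 0.0964] [-1.1365  0.2184  8.2936]
(0.095, False) 44.36 [0.527  0.1223 0.0964] [-3.062   0.1944 12.0337]
settled 44.46 [0.527  0.1223 0.0964] [-2.2442  0.7824 11.5529]
```

It is firmly seated: no movement at 0.0964 while the force rose to 11.5 N, well past the shoe's 6 N. I'll back off and check.

Run:
```python
from h import *
np.set_printoptions(precision=4,suppress=True)
env.move_straight([.5267,.1222,.17],rate=.1)
F=[]
for q in([.50,.145,.20],[.50,.095,.20]):
    env.goto(q,[180,0,-15]);env.dwell(.15);F.append(snap("wrist"))
b=[blob(mask(f["image"],"red"),c,50) for f,c in zip(F,((340,198),(270,216)))]
print(tri(*[(f,x[1]) for f,x in zip(F,b)]),env.read_state()["clock"])
sc=snap("scene");print(blob(mask(sc["image"],"red"),(278,219),20,8)[:2])
cv2.imwrite("pics/m5.png",np.hstack([cv2.resize(F[0]["image"],(400,300)),cv2.resize(sc["image"][175:250,230:330],(400,300),interpolation=cv2.INTER_CUBIC)]))
```

```text
(array([0.5264, 0.1222, 0.0686]), np.float64(1.010479962849383e-05)) 46.375
(np.int32(89), array([277.618 , 219.8315]))
```

View pics/m5.png

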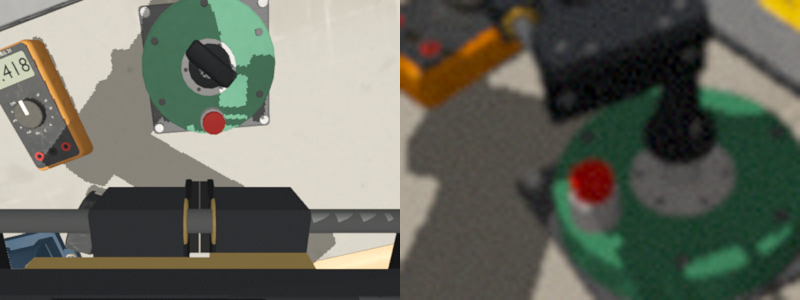

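The head's centre came down 7.8 mm (0.0764 to 0.0686). In the right picture the head at (593,180) sits directly on the bushing, and the robot touches nothing.

```bash
python3 -c "
from workcell import env, vision
print(env.close_job())"
```

```text
the job is handed in; nothing more can be done
None
```

The job is handed in at about 46 s of 72: the pin was stood in the bushing, dropped into the ring as I turned the knob, and pressed until its head stopped on the bushing at about 11.5 N; the bystanders were left alone.

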